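# Turn the microscope bench over for the next class

### The arm

A 7-joint arm with a two-finger parallel gripper is mounted at the origin on the work surface. World frame = base frame: x ahead of the robot, y to its left, z up, the work surface at z = 0. Lengths are in m, angles in rad, forces in N, time in s.
With the tool pointing down it reaches from about 0.4 to 0.875 m from the base axis. Payload 19.3 kg.
Tool frame: the origin (TCP) lies on the centre line of the jaws, within the pads' length; the fingertips stand 14 mm ahead of it and the grasp point (between the pads) lies 5 mm behind it (bot.tip_extent is the distance from the TCP to the fingertips, in m); z points along the fingers, y is the line along which they close (so a half turn about z gives the same grasp; the last joint's range is limited). The gripper opens to 85 mm and grips with 20 to 120 N. Pads are 22 mm wide; open, the fingers measure 114 mm over their backs; the gripper's body (76 mm by 85 mm) begins 54 mm behind the grasp point. The pads swing forward as they close: fully open they stand 13 mm farther back than shut.
Start: joints at [-1.378, 0.521, -0.036, 1.599, 0.021, 1.021, -0.113], TCP at [0.162, 0.604, 0.245] pointing down, gripper open.
Joint ranges: [-2.91, 2.91], [-0.3, 2.13], [-1.5, 1.42], [0.17, 2.43], [-1.26, 4.41], [0.16, 1.93], [-2.52, 2.52]. Speed limits (rad/s): [1.89, 1.89, 2.39, 2.39, 3.01, 3.01, 3.01].

### API

Orientations are given as [roll, pitch, yaw] about the fixed x, y, z axes, in that order (R = Rz(yaw) Ry(pitch) Rx(roll)).
In Python, from workcell import monitor, grab_frame, camera_model, bot gives the robot as it stands.
- The arm moves only by the tool move_arm, never from a script. Its argument "moves" is a list of rows, each a list of 4 numbers: the shift along the world's x, y, z in mm, then the turn about the world's z in rad. A call has 1 to 12 rows; each row is the pose to reach, as a shift and turn from the pose commanded when the call began; what a row does not reach only later rows make up. A row lasts 1/8 s, in which the tool goes at most 62.5 mm and 10.7 degrees, less where a joint would pass 70% of its speed; a pose out of reach is approached as far as the arm can. A call with a gripper value outside its range is refused whole. "gripper" is the opening, from 0 (shut) to 1 (fully open), set as the call begins (left out, the last holds). The fingers move at their own pace and stop on an object; "newtons" is the grip in N (left out, the last holds). Time passes only in rows, so rows that repeat a pose let the fingers close. It gives the time, the measured TCP pose, the force, the opening and the grip force at its end, in the units of the state.
- monitor.observe(): the state, without advancing time (a new reading comes with each control period).
- grab_frame(name): name is "scene" or "side" or "wrist"; returns the picture (480x640x3 uint8, blue, green, red); there is no depth.
- camera_model(name): a dict with "vfov" (degrees; the focal length in pixels is half the picture's height over the tangent of half this angle, whatever the lens; pixels are square), "cx", "cy" (the principal point, pixels), "R" (3x3) and "t" (3): a world point X has camera coordinates R X + t; the wrist camera has in their place "T_tool_cam" (4x4, takes a point from camera to tool coordinates, whose origin is the TCP and whose axes are the flange's). Camera axes: x right, y down, z forward; pixel columns grow to the right and rows downward; lengths in m; the calibration is good to about 2 mm. A picture is of the moment at which its call begins: read the wrist's pose just before it. camera_model takes no time and is no camera call.
- bot.job_done(): hands the job in; it is judged then, once.
The state is a dict: "clock": time; "qpos": joint angles; "qd": joint speeds; "joint_efforts": joint torques, N m; "position": TCP position; "tool_rot": TCP orientation; "force": force on the tool from outside, world axes, zero at the start; "moment": the same for the moment, N m; "grip_width": finger opening in m; "finger_force": force on a finger pad.
Only numpy, scipy, OpenCV 4.12 (cv2) and the standard library are available. Lean on these libraries where they do the work, as an engineer would, in place of code of your own. Each camera call takes 0.05 s, during which the arm holds its last target. There are 200 camera calls.

### The job

Get the staining bench ready for the next class: push every used slide box off the ledge so that it drops into the yellow waste trough below (push them, do not lift them), and put each label roll fully down on a spindle of its own on the holder. Hang the drying rack by its top bar on both hooks of the stand, making sure that both sides sit in their hooks before you let go. Do not knock over or shove the stain jar and the wash bottle standing among the work.

Things in the scene. Friction and masses are not known exactly. Their poses are not given: they have to be found in the camera images.
- station: Fixed waste station: white ledge, flat top 60 mm up, no rim; beyond its edge an open yellow trough. Origin on the table; +x across the ledge away from the robot to the trough, +y along it. Ledge x -70 to 65, y +-150 mm. Trough inside x 65 to 204, y +-144 mm, floor 8 mm up; side walls 52, far wall 46 mm high; a sloping steel slide plate runs from 39 mm up at x 67 to the floor at x 162.
- slide_box1: Blue plastic slide box with a paper label on top, closed, 84 (x) x 76 (y) x 34 mm high, 0.16 kg, one of two or three standing side by side on the ledge; too wide to pick up, to be pushed. Origin at the centre of its underside. May be absent.
- slide_box1_mid (a point): Centre of the blue slide box, 17 mm above its underside.
- slide_box2: Green plastic slide box with a paper label on top, closed, 84 (x) x 76 (y) x 34 mm high, 0.16 kg, one of two or three standing side by side on the ledge; too wide to pick up, to be pushed. Origin at the centre of its underside. May be absent.
- slide_box2_mid (a point): Centre of the green slide box, 17 mm above its underside.
- slide_box3: Red plastic slide box with a paper label on top, closed, 84 (x) x 76 (y) x 34 mm high, 0.16 kg, one of two or three standing side by side on the ledge; too wide to pick up, to be pushed. Origin at the centre of its underside. May be absent.
- slide_box3_mid (a point): Centre of the red slide box, 17 mm above its underside.
- holder: Fixed grey roll holder: plate 74 (x) x 236 (y) x 15 mm with three upright steel spindles in a row along y, 80 mm apart, each 15 mm in diameter, tip tapered to 6 mm, rising 62 mm above the plate. Origin on the table, 20 mm to the +x side of under the plate's centre. It and the hook stand trade places from start to start.
- spindle_a (a point): Foot of one spindle, on the plate's top (15 mm above the table), at y -80 mm (x -20 mm) of the holder.
- spindle_b (a point): Foot of one spindle, on the plate's top (15 mm above the table), at y 0 mm (x -20 mm) of the holder.
- spindle_c (a point): Foot of one spindle, on the plate's top (15 mm above the table), at y +80 mm (x -20 mm) of the holder.
- roll1: White label roll standing on end on the table: 60 mm outer diameter, 27 mm hole right through, 50 mm tall, rigid, 0.12 kg. Origin at the centre of its underside, z along the hole. Two or three of the rolls are present.
- roll2: Yellow label roll standing on end on the table: 60 mm outer diameter, 27 mm hole right through, 50 mm tall, rigid, 0.12 kg. Origin at the centre of its underside, z along the hole. Two or three of the rolls are present.
- roll3: Orange label roll standing on end on the table: 60 mm outer diameter, 27 mm hole right through, 50 mm tall, rigid, 0.12 kg. Origin at the centre of its underside, z along the hole. Two or three of the rolls are present.
- hook_stand: Fixed stand, two hooks of 8 mm round bar 124 mm apart along y. Origin on the table midway below the seats; hang from the -x side (red tips). Each hook: post at x +95 mm, arm (top 209 mm up) forward to x +23, notch with flat bottom (x -12 to +12) 191 mm up, tip at x -24, top 222 mm up. Cross bar between posts 120 mm up. Foot 14 mm thick, x 55 to 125, y +-95 mm. Nothing above the arms.
- hook_left (a point): Where the axis of the rack's top bar lies when seated in the hook at y +62 mm: 196 mm above the table.
- hook_right (a point): The same for the hook at y -62 mm: 196 mm above the table.
- rack: Slide-drying rack standing on the table, 0.4 kg: tray 76 (x) x 200 (y) x 8 mm, A-shaped wire legs at y +-95 mm, top bar 10 mm thick along y with its axis 115 mm up; orange grip block in the bar's middle, 14 (x) x 44 (y) mm, 109 to 135 mm up, to pinch across the 14 mm. Open between bar and glass slides (tops 70 mm up). Origin under the tray's centre. May hang either way round.
- rack_end_left (a point): Point on the top bar's axis at y +62 mm of the rack, which rests in a hook.
- rack_end_right (a point): Point on the top bar's axis at y -62 mm of the rack, which rests in the other hook.
- stain_jar: Bystander: small amber jar 36 mm in diameter, 62 mm tall, on the table between the two stands; origin under its base.
- wash_bottle: Bystander: white wash bottle 68 mm in diameter, 170 mm tall, standing between the holder or stand and the trough; origin under its base.
There are look-alikes about, which are no part of the job. There is more than one size of the roll3; the job needs the smallest.

How it is judged:
By the outcome, as a careful person would: the job done as asked, in the order asked, and still so for the second after the job is handed in, with the robot touching nothing.
Of slide_box1, slide_box2, slide_box3 only 2 to 3 are there at a start; the rules pass over those that are not, and their reading is None.
Of roll1, roll2, roll3 only 2 to 3 are there at a start; the rules pass over those that are not, and their reading is None.
At some moment in a run one of roll1, roll2, roll3 may be knocked a few centimetres aside while the robot is not near it.
It also fails if it takes over 210 s, if anything falls off the work surface, if the arm or the gripper's body presses on something with over 40 N, if the wrist force passes 120 N, or if a joint passes its speed limit or range.

## Working session

There is one attempt and no reset: what is moved stays moved. The work goes in short steps, Python scripts to look and compute and a tool call to move; the robot and the scene stay as the last step left them, time stands still between calls to the robot, and variables do not carry over. Pictures are saved under pics/ and viewed, at most 16 in all, crops included, and the job is handed in when it is done.

Besides the shell and the picture viewer there is one more tool, called after "Emit:" in YAML: its name, and indented under it one key for each argument. move_arm: Moves the arm, as the interface text tells. Its arguments: {"type":"object","properties":{"moves":{"type":"array","items":{"type":"array","items":{"type":"number"}}},"gripper":{"type":"number"},"newtons":{"type":"number"}},"required":["moves"]}

```bash
mkdir -p pics; python3 - <<'E'
from workcell import monitor, grab_frame, camera_model, bot
import cv2,numpy as np
print(monitor.observe())
for n in("scene","side","wrist"):
    cv2.imwrite(f"pics/{n}0.png",grab_frame(n)); print(n,camera_model(n))
E
ls
```

```text
{'clock': 0.0, 'qpos': array([-1.37821225,  0.52202274, -0.03633682,  1.5999554 ,  0.02119326,
        1.021104  , -0.11277779]), 'qd': array([-0.00095584, -0.0003117 ,  0.00081245,  0.00116997,  0.00062477,
       -0.000395  , -0.00093438]), 'joint_efforts': array([-2.46923139e-05, -9.27118564e+01,  1.97988667e+00, -3.69936705e+01,
        1.78582768e-02,  7.99875415e-03,  2.69408261e-06]), 'position': array([0.16230432, 0.60324828, 0.24473901]), 'tool_rot': array([-3.14048989e+00,  6.73179236e-05,  2.87882455e+00]), 'force': array([ 0.62452198, -0.36912957,  0.2621119 ]), 'moment': array([-0.04234224, -0.00206494, -0.0300811 ]), 'finger_force': 0.0, 'grip_width': 0.08573654432054605}
scene {'vfov': 46.453171406928995, 'cx': 315.9772370504491, 'cy': 231.1713606800345, 'R': array([[-0.05927738,  0.99814578, -0.01382712],
       [ 0.77509655,  0.03729351, -0.63074125],
       [-0.62905606, -0.04810605, -0.77587002]]), 't': array([ 0.0137961 , -0.34803028,  1.56026457])}
side {'vfov': 49.48188189290988, 'cx': 319.35332159022954, 'cy': 231.80945829418098, 'R': array([[ 0.8470308 , -0.53148165,  0.00812932],
       [-0.40255667, -0.65139819, -0.64313959],
       [ 0.34711232,  0.54148652, -0.76570581]]), 't': array([-0.45022242,  0.32481162,  1.20120284])}
wrist {'vfov': 70.60865342594218, 'cx': 318.8395711547886, 'cy': 237.92666101050185, 'T_tool_cam': array([[ 5.25597828e-04, -9.50444923e-01, -3.10892541e-01,
         8.03130414e-02],
       [ 9.99999641e-01,  2.93116713e-04,  7.94507153e-04,
         1.74490826e-03],
       [-6.64007491e-04, -3.10892847e-01,  9.50444736e-01,
        -1.28707279e-01],
       [ 0.00000000e+00,  0.00000000e+00,  0.00000000e+00,
         1.00000000e+00]])}
pics
```

View pics/scene0.png

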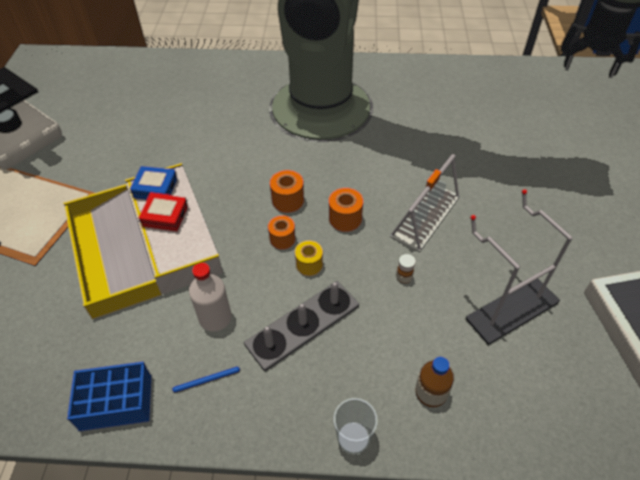

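View pics/side0.png

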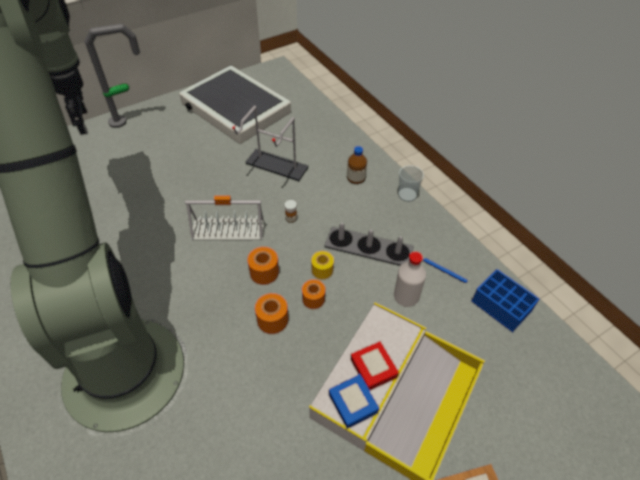

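Two boxes (blue at 153,182; red at 163,211 in scene), a yellow roll at (309,258), and three orange rolls: (287,190) and (346,209) look large, (282,232) looks small and yellow-sized, so it fits roll3. I'll enlarge to confirm and measure.

```bash
python3 - <<'E'
import cv2
s=cv2.imread("pics/scene0.png");d=cv2.imread("pics/side0.png")
cv2.imwrite("pics/c1.png",cv2.resize(s[150:390,50:370],None,fx=2.5,fy=2.5,interpolation=cv2.INTER_CUBIC))
cv2.imwrite("pics/c2.png",cv2.resize(s[140:350,380:580],None,fx=2.8,fy=2.8,interpolation=cv2.INTER_CUBIC))
cv2.imwrite("pics/c3.png",cv2.resize(d[90:330,170:490],None,fx=2.5,fy=2.5,interpolation=cv2.INTER_CUBIC))
E
```

```text
(no output)
```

View pics/c1.png

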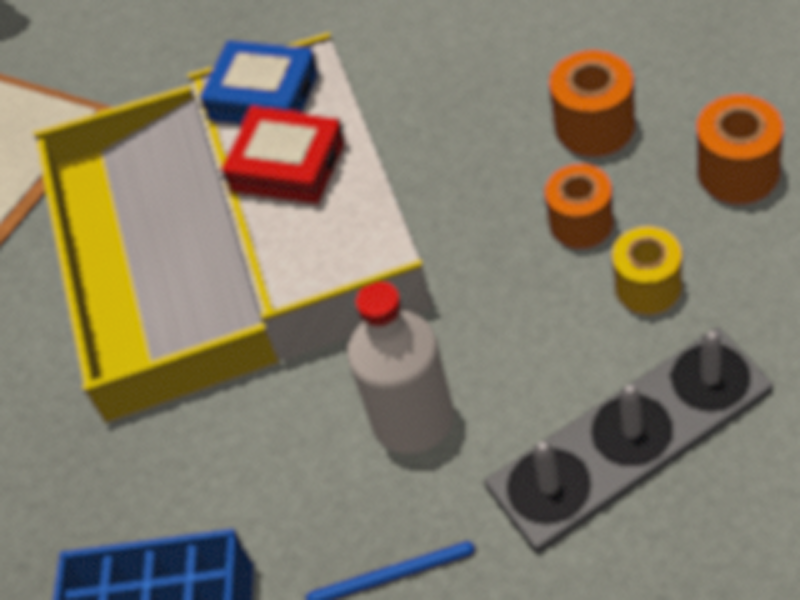

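View pics/c2.png

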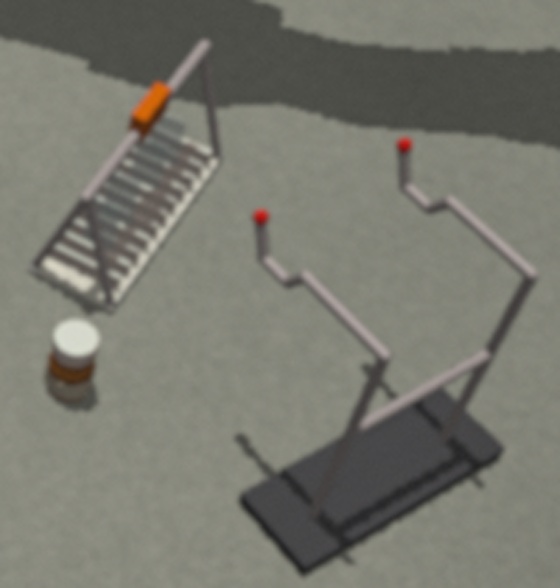

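View pics/c3.png

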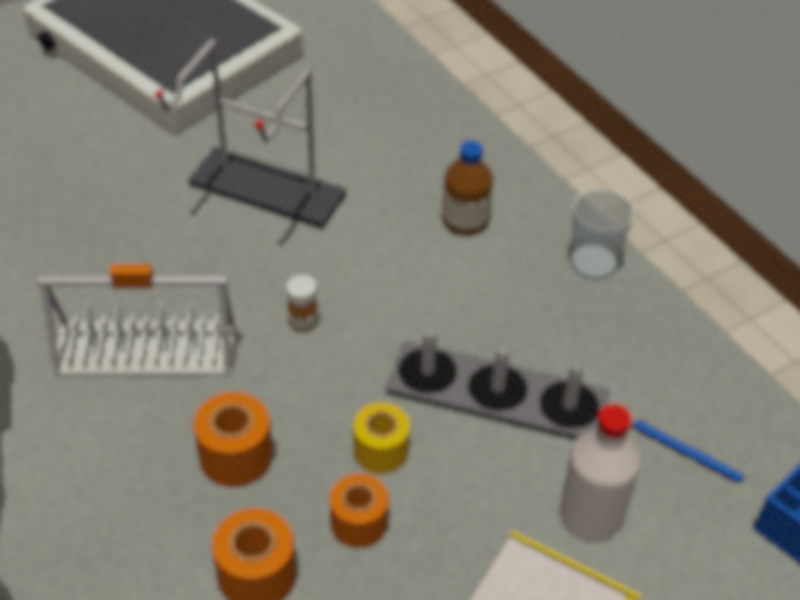

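Confirmed: the small orange roll (crop 578,186, 66 px wide) matches the yellow one (70 px); the other two are about 85 px wide. Triangulating the key points.

```bash
cat > h.py <<'E'
import numpy as np,cv2
from scipy.optimize import least_squares
from workcell import monitor,grab_frame,camera_model,bot
from scipy.spatial.transform import Rotation as Ro
def cam(n,st=None):
    c=camera_model(n);f=240/np.tan(np.radians(c['vfov'])/2)
    K=np.array([[f,0,c['cx']],[0,f,c['cy']],[0,0,1]])
    if n=='wrist':
        T=np.eye(4);T[:3,:3]=Ro.from_euler('xyz',st['tool_rot']).as_matrix();T[:3,3]=st['position']
        M=np.linalg.inv(T@c['T_tool_cam']);return K,M[:3,:3],M[:3,3]
    return K,np.array(c['R']),np.array(c['t'])
def proj(C,X):
    K,R,t=C;p=(np.atleast_2d(X)@R.T+t)@K.T;return p[:,:2]/p[:,2:]
def plane(C,px,z):
    K,R,t=C;px=np.atleast_2d(px);d=np.c_[px,np.ones(len(px))]@np.linalg.inv(K).T@R
    o=-R.T@t;return o+d*((z-o[2])/d[:,2])[:,None]
def tri(Cs,ps):
    r=least_squares(lambda X:np.concatenate([proj(C,X)[0]-p for C,p in zip(Cs,ps)]),[.6,0,.1])
    return r.x,np.abs(r.fun).max()
E
python3 - <<'E'
from h import *
np.set_printoptions(precision=4,suppress=True)
S=cam('scene');D=cam('side')
c1=lambda u,v:np.array([50+u/2.5,150+v/2.5]);c2=lambda u,v:np.array([380+u/2.8,140+v/2.8]);c3=lambda u,v:np.array([170+u/2.5,90+v/2.5])
P={'tipA':(c1(542,445),c3(575,371)),'tipB':(c1(630,388),c3(502,355)),'tipC':(c1(712,333),c3(430,338)),
'yel':(c1(647,251),c3(381,424)),'ora':(c1(578,186),c3(358,496)),
'rackL':(c2(207,43),c3(40,280)),'rackR':(c2(88,197),c3(228,280)),'grip':(c2(151,100),c3(131,270)),
'tipL':(c2(404,145),c3(160,95)),'tipR':(c2(261,216),c3(260,125)),
'jartop':(c2(76,335),c3(302,285)),'botcap':(c1(378,294),c3(614,410)),
'red':(c1(280,142),np.array([375,364])),'blue':(c1(258,71),np.array([354,400]))}
for k,(a,b) in P.items():
    X,e=tri([S,D],[a,b]);print(k,X,round(e,2))
for p in [(330,37),(422,264),(270,318),(195,80)]: print('ledge',plane(S,c1(*p),.06)[0])
for p in [(312,404),(378,305)]: print('ledgeSide',plane(D,p,.06)[0])
E
```

```text
tipA [ 0.7437 -0.0601  0.0735] 0.0
tipB [0.6911 0.0007 0.0723] 0.57
tipC [0.6385 0.0611 0.0732] 0.78
yel [0.5422 0.0036 0.0501] 0.16
ora [ 0.4746 -0.0612  0.0514] 0.01
rackL [0.3081 0.3172 0.1159] 0.28
rackR [0.4784 0.2133 0.1158] 0.65
grip [0.3919 0.2638 0.1329] 0.33
tipL [0.5092 0.412  0.2154] 0.29
tipR [0.5779 0.3087 0.2165] 0.31
jartop [0.5658 0.2074 0.0629] 0.21
botcap [ 0.6839 -0.1765  0.175 ] 0.36
red [ 0.471  -0.3189  0.0909] 0.43
blue [ 0.3872 -0.36    0.0903] 0.79
ledge [ 0.3086 -0.315   0.06  ]
ledge [ 0.5721 -0.1814  0.06  ]
ledge [ 0.6321 -0.2953  0.06  ]
ledge [ 0.3709 -0.4291  0.06  ]
ledgeSide [ 0.3166 -0.3125  0.06  ]
ledgeSide [ 0.5791 -0.189   0.06  ]
```

```bash
python3 - <<'E'
from h import *
np.set_printoptions(precision=4,suppress=True)
S=cam('scene');c1=lambda u,v:np.array([50+u/2.5,150+v/2.5])
for n,q in {'red':[(256,106),(342,117),(318,189),(226,164)],'blue':[(226,41),(316,46),(290,108),(206,92)]}.items():
    W=plane(S,[c1(*p) for p in q],.094)[:,:2];print(n,W,W.mean(0),[np.degrees(np.arctan2(*(W[j]-W[i])[::-1])).round(1) for i,j in((0,1),(3,2),(0,3),(1,2))],np.linalg.norm(W[1]-W[0]),np.linalg.norm(W[2]-W[1]))
    st=np.array([.472,-.3075]);th=np.radians(-63);print((W-st)@np.array([[np.cos(th),-np.sin(th)],[np.sin(th),np.cos(th)]])*1000)
E
```

```text
red [[ 0.432  -0.348 ]
 [ 0.4415 -0.2692]
 [ 0.5236 -0.2726]
 [ 0.4999 -0.3571]] [ 0.4743 -0.3117] [np.float64(83.1), np.float64(74.4), np.float64(-7.7), np.float64(-2.3)] 0.07933405409104463 0.08211837940059755
[[ 17.918  -53.9902]
 [-47.9516  -9.7738]
 [ -7.7074  61.8071]
 [ 56.9111   2.3639]]
blue [[ 0.3526 -0.3956]
 [ 0.3553 -0.3112]
 [ 0.433  -0.3173]
 [ 0.4173 -0.3968]] [ 0.3895 -0.3552] [np.float64(88.2), np.float64(78.8), np.float64(-1.1), np.float64(-4.5)] 0.08448741441972384 0.0779599270233471
[[  24.3096 -146.3948]
 [ -49.706  -105.654 ]
 [  -8.9397  -39.2021]
 [  54.7471  -89.3218]]
```

Emit:
move_arm:
  moves:
    - [50, -40, 30, -0.1]
    - [95, -75, 55, -0.2]
    - [145, -115, 55, -0.3]
    - [190, -155, 55, -0.4]
    - [240, -195, 55, -0.5]
    - [285, -235, 55, -0.6]
    - [290, -295, 55, -0.7]
    - [290, -355, 55, -0.838]
    - [290, -415, 55, -0.838]
    - [290, -475, 55, -0.838]
    - [290, -535, 55, -0.838]
    - [290, -595, 55, -0.838]
  gripper: 0.4

```text
clock: 1.65
position: [0.452, 0.0066, 0.3004]
tool_rot: [3.141, -0.0, 2.041]
force: [1.0, 0.5, -0.2]
grip_width: 0.0341
finger_force: 0.0
```

Emit:
move_arm:
  moves:
    - [-10, -60, 0, 0]
    - [-20, -120, 0, 0]
    - [-23, -180, 0, 0]
    - [-23, -240, -10, 0]
    - [-23, -253, -60, 0]
    - [-23, -253, -110, 0]
    - [-23, -253, -160, 0]
    - [-23, -253, -190, 0]
    - [-23, -253, -212, 0]
    - [-23, -253, -212, 0]

```text
clock: 2.9
position: [0.4285, -0.2442, 0.0872]
tool_rot: [-3.14, -0.002, 2.04]
force: [-0.3, 0.1, 0.3]
grip_width: 0.0342
finger_force: 0.0
```

Emit:
move_arm:
  moves:
    - [6, -12, 0, 0]
    - [12, -24, 0, 0]
    - [18, -36, 0, 0]
    - [24, -48, 0, 0]
    - [30, -60, 0, 0]
    - [36, -72, 0, 0]
    - [42, -84, 0, 0]
    - [48, -96, 0, 0]
    - [54, -108, 0, 0]
    - [60, -120, 0, 0]
    - [66, -130, 0, 0]
    - [66, -130, 0, 0]

```text
clock: 4.4
position: [0.4956, -0.3752, 0.0882]
tool_rot: [-3.141, 0.0, 2.04]
force: [-0.7, -0.5, -0.3]
grip_width: 0.0341
finger_force: 0.0
```

```bash
python3 - <<'E'
from h import *
s=grab_frame("scene");d=grab_frame("side")
a=cv2.resize(s[150:330,50:250],None,fx=2,fy=2,interpolation=2);b=cv2.resize(d[290:470,300:500],None,fx=2,fy=2,interpolation=2)
cv2.imwrite("pics/p1.png",np.hstack([a,b]))
E
```

```text
(no output)
```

View pics/p1.png

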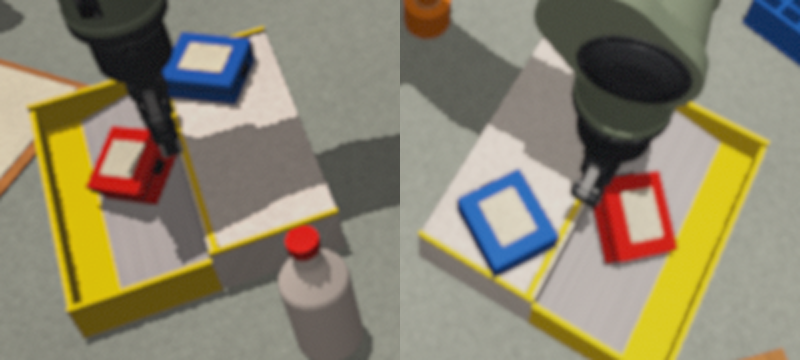

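Emit:
move_arm:
  moves:
    - [0, 0, 50, 0]
    - [0, 0, 90, 0]
    - [-50, 30, 90, 0]
    - [-100, 60, 90, 0]
    - [-152, 88, 90, 0]
    - [-152, 88, 90, 0]
    - [-152, 88, 45, 0]
    - [-152, 88, 0, 0]
    - [-152, 88, 0, 0]

```text
clock: 5.62
position: [0.3424, -0.2858, 0.0866]
tool_rot: [-3.139, -0.004, 2.041]
force: [-0.1, -0.8, 0.4]
grip_width: 0.034
finger_force: 0.0
```

Emit:
move_arm:
  moves:
    - [8, -11, 0, 0]
    - [16, -22, 0, 0]
    - [24, -33, 0, 0]
    - [32, -44, 0, 0]
    - [40, -56, 0, 0]
    - [48, -68, 0, 0]
    - [56, -80, 0, 0]
    - [64, -91, 0, 0]
    - [72, -102, 0, 0]
    - [80, -113, 0, 0]
    - [86, -124, 0, 0]
    - [86, -124, 0, 0]

```text
clock: 7.12
position: [0.4296, -0.4113, 0.0882]
tool_rot: [-3.141, 0.001, 2.04]
force: [-0.3, 0.5, -0.3]
grip_width: 0.034
finger_force: 0.1
```

Emit:
move_arm:
  moves:
    - [0, 0, 50, 0]
    - [0, 0, 100, 0]
    - [-10, 60, 160, 0]
    - [-10, 120, 220, 0]
    - [0, 180, 220, 0]
    - [20, 240, 220, 0]

```text
clock: 7.88
position: [0.4409, -0.2018, 0.3056]
tool_rot: [3.139, 0.001, 2.04]
force: [2.7, 0.7, 0.4]
grip_width: 0.0339
finger_force: 0.0
```

```bash
python3 - <<'E'
from h import *
s=grab_frame("scene");d=grab_frame("side")
a=cv2.resize(s[150:350,50:370],None,fx=2.5,fy=2.5,interpolation=2);b=cv2.resize(d[290:470,300:500],None,fx=1.1,fy=1.1,interpolation=2)
a[-b.shape[0]:,-b.shape[1]:]=b
cv2.imwrite("pics/p2.png",a)
E
```

```text
(no output)
```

View pics/p2.png

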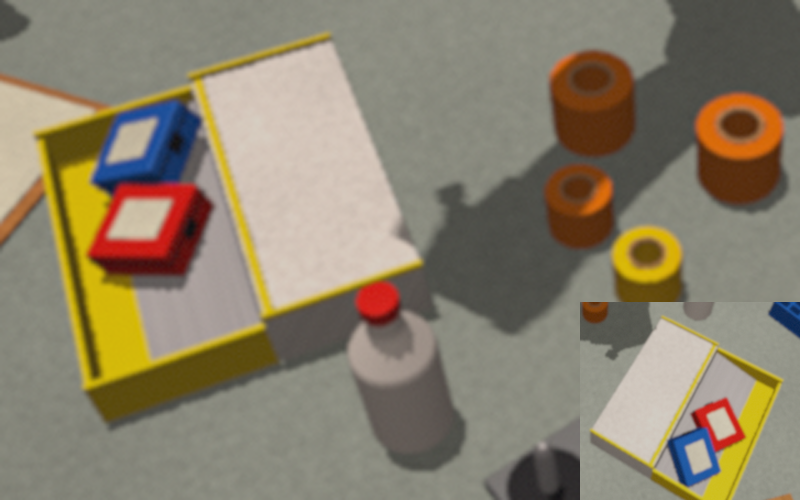

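Both boxes lie in the trough, and the ledge is empty. Next the rolls: checking neighbour clearances and joint 7 margins.

```bash
python3 - <<'E'
from h import *
np.set_printoptions(precision=4,suppress=True)
S=cam('scene');D=cam('side');c1=lambda u,v:np.array([50+u/2.5,150+v/2.5]);c3=lambda u,v:np.array([170+u/2.5,90+v/2.5])
print(tri([S,D],[c1(592,78),c3(252,541)]),tri([S,D],[c1(741,124),c3(232,419)]))
a=[(542,443),(630,386),(712,331)];b=[(575,369),(502,353),(430,336)]
print(plane(S,[c1(*p) for p in a],.077),plane(D,[c3(*p) for p in b],.077))
print(monitor.observe()['qpos'])
E
```

```text
(array([ 0.3567, -0.0593,  0.0653]), np.float64(0.09120786857346275)) (array([0.4089, 0.0791, 0.0667]), np.float64(0.1554916648129847))
[[ 0.7439 -0.0598  0.077 ]
 [ 0.6916  0.0016  0.077 ]
 [ 0.6382  0.0621  0.077 ]] [[ 0.7432 -0.06    0.077 ]
 [ 0.6907 -0.0018  0.077 ]
 [ 0.639   0.0582  0.077 ]]
[-0.1234  0.2524  0.5171  1.9027 -0.1485  1.0225  0.9361]
```

Emit:
move_arm:
  moves:
    - [13, 40, -30, -0.16]
    - [26, 80, -70, -0.32]
    - [26, 110, -108, -0.47]
    - [26, 110, -108, -0.47]
    - [26, 110, -108, -0.47]
  gripper: 1.0

```text
clock: 8.6
position: [0.4673, -0.094, 0.1968]
tool_rot: [3.141, 0.0, 1.572]
force: [1.5, -0.5, 1.6]
grip_width: 0.0851
finger_force: 0.0
```

```bash
cat > w.py <<'E'
from h import *
import sys
st=monitor.observe();im=grab_frame('wrist');cv2.imwrite(sys.argv[1],im)
C=cam('wrist',st);print(st['position'].round(4),st['tool_rot'].round(3),st['qpos'][6].round(2),st['clock'])
hsv=cv2.cvtColor(cv2.GaussianBlur(im,(3,3),0),cv2.COLOR_BGR2HSV)
for n,lo,hi in(('ora',(5,150,150),(17,255,255)),('yel',(22,130,130),(33,255,255))):
    m=cv2.inRange(hsv,lo,hi)
    for c in cv2.findContours(m,cv2.RETR_EXTERNAL,cv2.CHAIN_APPROX_NONE)[0]:
        if cv2.contourArea(c)>1500:
            W=plane(C,c[:,0].astype(float),.05)[:,:2]
            (x,y),r=cv2.minEnclosingCircle((W*1000).astype(np.float32));b=cv2.boundingRect(c)
            print(n,'px',b,'circle mm',round(x),round(y),round(r))
E
python3 w.py pics/w1.png
```

```text
[ 0.4673 -0.094   0.1968] [3.141 0.    1.572] 0.37 8.6
ora px (126, 138, 101, 99) circle mm 351 -61 41
```

View pics/w1.png

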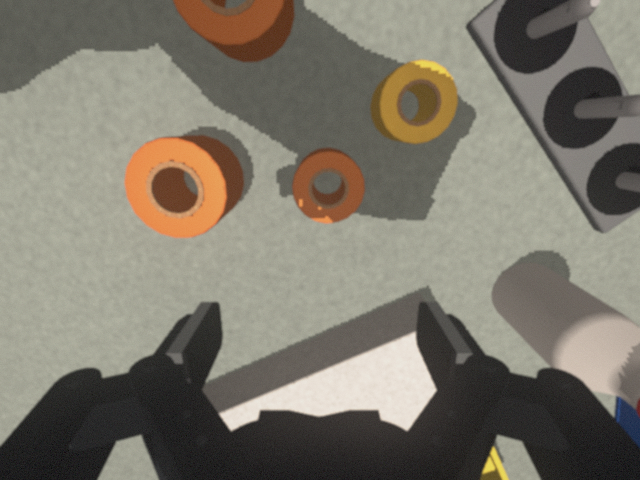

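Wrist view: small orange ring centre (329,186), yellow ring centre (416,102), fingers clear.

```bash
python3 - <<'E'
from h import *
C=cam('wrist',monitor.observe());print(plane(C,[(329,186),(416,102)],.05).round(4))
print(proj(C,[[.4746,-.0612,.05],[.5422,.0036,.05],[.6385,.061,.077],[.638,.061,.015],[.691,0.,.015]]).round())
E
```

```text
[[ 0.4759 -0.0582  0.05  ]
 [ 0.5411  0.0056  0.05  ]]
[[327. 190.]
 [417. 105.]
 [590.   5.]
 [531.  31.]
 [578. 112.]]
```

Emit:
move_arm:
  moves:
    - [8, 34, -30, 0]
    - [8, 34, -80, 0]
    - [8, 34, -125, 0]
    - [8, 34, -150, 0]
    - [8, 34, -167, 0]
    - [8, 34, -167, 0]
    - [8, 34, -167, 0]
  gripper: 1.0

```text
clock: 9.52
position: [0.4758, -0.0597, 0.0303]
tool_rot: [3.14, -0.0, 1.571]
force: [0.5, 0.1, 0.2]
grip_width: 0.0852
finger_force: 0.0
```

Emit:
move_arm:
  moves:
    - [0, 0, 0, 0]
    - [0, 0, 0, 0]
    - [0, 0, 0, 0]
    - [0, 0, 0, 0]
    - [0, 0, 0, 0]
  gripper: 0.5
  newtons: 35

```text
clock: 10.15
position: [0.4757, -0.0593, 0.0301]
tool_rot: [3.14, -0.0, 1.571]
force: [-1.5, 1.3, 16.0]
grip_width: 0.0585
finger_force: 34.2
```

Emit:
move_arm:
  moves:
    - [0, 0, 50, 0]
    - [0, 0, 100, 0]
    - [30, 25, 115, 0]
    - [70, 55, 115, 0]
    - [110, 80, 115, 0]
    - [150, 105, 115, 0]
    - [163, 119, 115, 0]
    - [163, 119, 115, 0]
    - [163, 119, 115, 0]

```text
clock: 11.28
position: [0.6376, 0.0589, 0.1443]
tool_rot: [-3.141, 0.0, 1.57]
force: [-0.8, 0.4, -1.8]
grip_width: 0.0583
finger_force: 40.0
```

```bash
python3 w.py pics/w2.png; python3 - <<'E'
from h import *
C=cam('wrist',monitor.observe());print(proj(C,[[.639,.06,.077],[.639,.06,.015],[.691,0,.077],[.691,0,.015]]).round())
E
```

```text
[0.6376 0.0589 0.1443] [-3.141  0.     1.57 ] 0.15 11.275
ora px (243, 283, 152, 131) circle mm 637 -27 61
yel px (155, 280, 72, 69) circle mm 543 6 30
[[321. 263.]
 [321. 233.]
 [397. 345.]
 [381. 300.]]
```

View pics/w2.png

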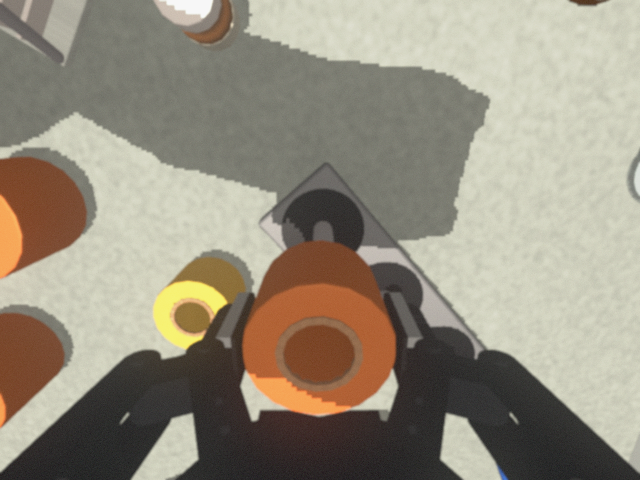

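Emit:
move_arm:
  moves:
    - [1, 2, -15, 0]
    - [1, 2, -30, 0]
    - [1, 2, -42, 0]
    - [1, 2, -54, 0]
    - [1, 2, -66, 0]
    - [1, 2, -78, 0]
    - [1, 2, -88, 0]
    - [1, 2, -95, 0]
    - [1, 2, -99, 0]
    - [1, 2, -99, 0]

```text
clock: 12.58
position: [0.6394, 0.0615, 0.0455]
tool_rot: [3.141, -0.0, 1.571]
force: [0.2, -0.2, -0.7]
grip_width: 0.0583
finger_force: 40.0
```

Emit:
move_arm:
  moves:
    - [0, 0, 0, 0]
    - [0, 0, 0, 0]
    - [0, 0, 0, 0]
    - [0, 0, 40, 0]
    - [0, 0, 85, 0]
    - [0, 0, 130, 0]
    - [-40, -50, 155, 0]
    - [-75, -95, 155, 0]
    - [-98, -110, 155, 0]
    - [-98, -110, 155, 0]
    - [-98, -110, 155, 0]
  gripper: 1.0

```text
clock: 13.95
position: [0.5418, -0.0478, 0.2003]
tool_rot: [3.141, -0.0, 1.571]
force: [-0.0, 0.4, -0.7]
grip_width: 0.0853
finger_force: 0.0
```

```bash
python3 w.py pics/w3.png; python3 - <<'E'
from h import *
cv2.imwrite('pics/w3s.png',np.hstack([cv2.imread('pics/w3.png')[:300:,200:],cv2.resize(grab_frame('scene')[180:330,240:380],None,fx=2,fy=2)]))
C=cam('wrist',monitor.observe());print(proj(C,[[.639,.06,.077],[.691,0,.077],[.691,0,.015]]).round())
E
```

```text
[ 0.5418 -0.0478  0.2003] [ 3.141 -0.     1.571] 0.3 13.95
ora px (47, 198, 96, 89) circle mm 347 -63 41
ora px (415, 42, 81, 87) circle mm 644 64 31
ora px (71, 0, 111, 117) circle mm 399 82 41
[[461.  87.]
 [521. 176.]
 [483. 167.]]
```

View pics/w3s.png

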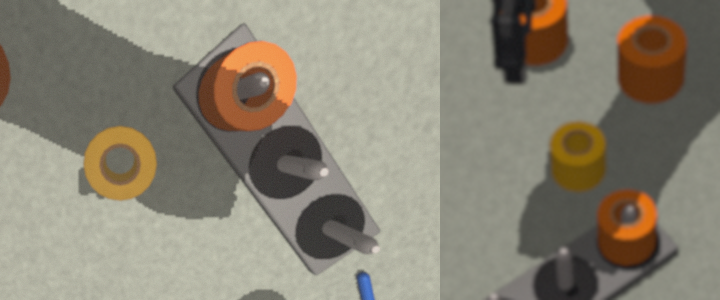

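```bash
python3 - <<'E'
from h import *
C=cam('wrist',monitor.observe());print(plane(C,[(320,163)],.05).round(4),plane(C,[(523,172)],.077).round(4))
E
```

```text
[[0.5427 0.0065 0.05  ]] [[0.6918 0.003  0.077 ]]
```

Emit:
move_arm:
  moves:
    - [1, 30, 0, 0]
    - [1, 53, -50, 0]
    - [1, 53, -95, 0]
    - [1, 53, -135, 0]
    - [1, 53, -155, 0]
    - [1, 53, -170, 0]
    - [1, 53, -170, 0]
    - [1, 53, -170, 0]

```text
clock: 15.05
position: [0.5427, 0.0047, 0.0309]
tool_rot: [3.141, -0.0, 1.571]
force: [-0.5, -1.4, -0.0]
grip_width: 0.0856
finger_force: 0.0
```

Emit:
move_arm:
  moves:
    - [0, 0, 0, 0]
    - [0, 0, 0, 0]
    - [0, 0, 0, 0]
    - [0, 0, 0, 0]
    - [0, 0, 0, 0]
  gripper: 0.5
  newtons: 35

```text
clock: 15.68
position: [0.5426, 0.0047, 0.0312]
tool_rot: [3.14, -0.001, 1.571]
force: [-3.6, 0.7, 14.0]
grip_width: 0.0599
finger_force: 34.7
```

Emit:
move_arm:
  moves:
    - [0, 0, 50, 0]
    - [0, 0, 100, 0]
    - [40, 0, 115, 0]
    - [90, -1, 115, 0]
    - [135, -2, 115, 0]
    - [149, -3, 115, 0]
    - [149, -3, 115, 0]
    - [149, -3, 115, 0]

```text
clock: 16.68
position: [0.6905, 0.0016, 0.1453]
tool_rot: [-3.141, -0.0, 1.571]
force: [1.1, 0.6, -0.1]
grip_width: 0.0604
finger_force: 38.9
```

Emit:
move_arm:
  moves:
    - [0, 0, -15, 0]
    - [0, 0, -30, 0]
    - [0, 0, -42, 0]
    - [0, 0, -54, 0]
    - [0, 0, -66, 0]
    - [0, 0, -78, 0]
    - [0, 0, -88, 0]
    - [0, 0, -95, 0]
    - [0, 0, -99, 0]
    - [0, 0, -99, 0]

```text
clock: 17.92
position: [0.6914, 0.0016, 0.0465]
tool_rot: [3.141, -0.0, 1.571]
force: [-0.9, 0.9, -1.1]
grip_width: 0.0598
finger_force: 39.0
```

Emit:
move_arm:
  moves:
    - [0, 0, 0, 0]
    - [0, 0, 0, 0]
    - [0, 0, 0, 0]
    - [0, 0, 45, 0]
    - [0, 0, 90, 0]
    - [0, 0, 140, 0]
    - [-35, 25, 180, 0.15]
    - [-70, 60, 220, 0.3]
    - [-110, 97, 224, 0.45]
    - [-150, 133, 224, 0.6]
    - [-190, 168, 224, 0.75]
    - [-230, 203, 224, 0.9]
  gripper: 1.0

```text
clock: 19.42
position: [0.4598, 0.2056, 0.2705]
tool_rot: [3.141, 0.0, 2.476]
force: [-0.2, -0.5, 0.5]
grip_width: 0.0854
finger_force: 0.0
```

Emit:
move_arm:
  moves:
    - [-40, 35, 0, 0.1]
    - [-68, 60, 0, 0.123]
    - [-68, 60, 0, 0.123]
    - [-68, 60, 0, 0.123]

```text
clock: 19.92
position: [0.3936, 0.2643, 0.2704]
tool_rot: [3.141, 0.0, 2.593]
force: [-0.2, 0.2, 0.3]
grip_width: 0.0855
finger_force: 0.0
```

```bash
python3 w.py pics/w4.png; python3 - <<'E'
from h import *
a=cv2.imread('pics/w4.png')
b=cv2.resize(grab_frame('scene')[220:360,200:400],None,fx=1.2,fy=1.2);c=cv2.resize(grab_frame('side')[220:310,290:430],None,fx=1.2,fy=1.2)
o=np.zeros((600,640,3),np.uint8);o[:420]=a[:420];o[430:598,:240]=b;o[430:538,260:428]=c;cv2.imwrite('pics/w4s.png',o)
E
```

```text
[0.3936 0.2643 0.2704] [3.141 0.    2.593] 0.39 19.925
ora px (24, 297, 70, 60) circle mm 358 -73 41
```

View pics/w4s.png

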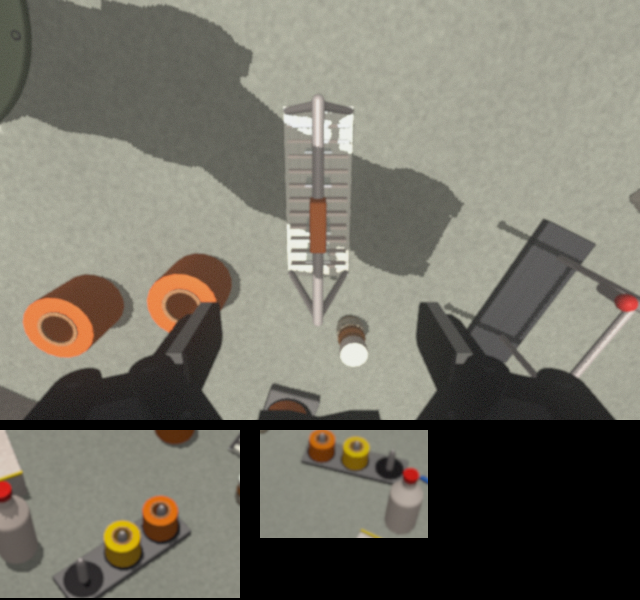

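```bash
python3 - <<'E'
from h import *
st=monitor.observe();C=cam('wrist',st)
a=plane(C,[(318,99),(319,320)],.115);g=plane(C,[(317.5,226)],.135)
print(a.round(4),a.mean(0),np.arctan2(*(a[0]-a[1])[1::-1]),g.round(4))
S=cam('scene');D=cam('side')
print('hook feet red tip wrist',plane(C,[(627,302)],.217).round(4))
E
```

```text
[[0.3078 0.3178 0.115 ]
 [0.4756 0.2161 0.115 ]] [0.39171781 0.26695321 0.115     ] 2.5967126959171978 [[0.3902 0.2669 0.135 ]]
hook feet red tip wrist [[0.508  0.4136 0.217 ]]
```

Emit:
move_arm:
  moves:
    - [-1, 1, -40, 0]
    - [-1, 1, -85, 0]
    - [-1, 1, -120, 0]
    - [-1, 1, -140, 0]
    - [-1, 1, -151, 0]
    - [-1, 1, -151, 0]
    - [-1, 1, -151, 0]
  gripper: 0.6

```text
clock: 20.95
position: [0.3926, 0.2658, 0.1199]
tool_rot: [3.141, 0.0, 2.593]
force: [-0.6, -0.4, 0.1]
grip_width: 0.0515
finger_force: 0.0
```

Emit:
move_arm:
  moves:
    - [0, 0, 0, 0]
    - [0, 0, 0, 0]
    - [0, 0, 0, 0]
    - [0, 0, 0, 0]
    - [0, 0, 0, 0]
    - [0, 0, 0, 0]
  gripper: 0.0
  newtons: 80

```text
clock: 21.7
position: [0.392, 0.2652, 0.1196]
tool_rot: [-3.141, -0.0, 2.593]
force: [-3.8, -4.6, 9.9]
grip_width: 0.0129
finger_force: 78.8
```

Emit:
move_arm:
  moves:
    - [0, 0, 25, 0]
    - [0, 0, 60, 0]
    - [0, 0, 100, 0]
    - [10, 5, 117, -0.08]
    - [25, 15, 117, -0.16]
    - [40, 25, 117, -0.24]
    - [60, 35, 117, -0.32]
    - [75, 45, 117, -0.4]
    - [88, 53, 117, -0.436]
    - [88, 53, 117, -0.436]
    - [88, 53, 117, -0.436]
    - [88, 53, 117, -0.436]

```text
clock: 23.2
position: [0.4798, 0.3184, 0.2363]
tool_rot: [-3.141, -0.0, 2.158]
force: [-0.2, -0.1, -5.1]
grip_width: 0.0128
finger_force: 78.9
```

```bash
python3 - <<'E'
from h import *
a=grab_frame('scene')[120:320,390:590];b=grab_frame('side')[60:260,170:370]
cv2.imwrite('pics/r1.png',np.hstack([cv2.resize(x,None,fx=2,fy=2.2,interpolation=2) for x in(a,b)]))
E
```

```text
(no output)
```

View pics/r1.png

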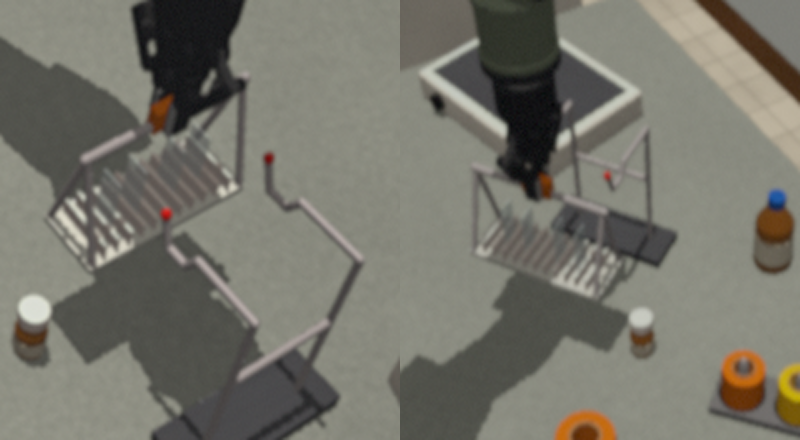

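```bash
python3 - <<'E'
from h import *
np.set_printoptions(precision=4,suppress=True)
S=cam('scene');D=cam('side')
a=lambda u,v:np.array([390+u/2,120+v/2.2]);b=lambda u,v:np.array([170+(u-400)/2,60+v/2.2])
L,e=tri([S,D],[a(243,79),b(478,168)]);R,f=tri([S,D],[a(86,159),b(605,211)]);T,g=tri([S,D],[a(167,214),b(607,177)])
print(L,R,(L+R)/2,np.degrees(np.arctan2(*(L-R)[1::-1])),e,f,'tipR',T,g)
print(plane(S,[a(268,158),a(167,214)],.217))
# predicted seat points of stand
o=np.array([.5636,.3737]);th=np.radians(33.6);ex=np.array([np.cos(th),np.sin(th)]);ey=np.array([-ex[1],ex[0]])
for n,x,y,z in(('tipL',-.024,.062,.218),('arm/postL',.095,.062,.205),('postR',.095,-.062,.205),('footc',.055,-.095,.014)):
    P=np.r_[o+x*ex+y*ey,z];print(n,proj(S,P),proj(D,P))
E
```

```text
[0.4297 0.3965 0.2317] [0.5354 0.237  0.2335] [0.4826 0.3168 0.2326] 123.5284750866481 0.4324973062446986 0.2143701060966805 tipR [0.5768 0.3097 0.2147] 0.3247265474926735
[[0.5104 0.4112 0.217 ]
 [0.5782 0.3095 0.217 ]]
tipL [[524.5186 191.0431]] [[233.6296 126.9227]]
arm/postL [[569.8576 237.9537]] [[254.9618 106.8627]]
postR [[517.3867 267.0459]] [[293.2813 118.0906]]
footc [[465.5148 315.4381]] [[299.0835 178.8263]]
```

Emit:
move_arm:
  moves:
    - [8, 5, -1, 0]
    - [16, 10, -2, 0]
    - [24, 16, -2.5, 0]
    - [32, 21, -2.5, 0]
    - [39, 26, -2.5, 0]
    - [46, 30, -2.5, 0]
    - [46, 30, -2.5, 0]
    - [46, 30, -2.5, 0]

```text
clock: 24.3
position: [0.526, 0.3484, 0.2337]
tool_rot: [-3.141, 0.0, 2.158]
force: [-0.1, 0.9, -5.1]
grip_width: 0.0127
finger_force: 78.9
```

Emit:
move_arm:
  moves:
    - [4, 3, 0, 0]
    - [8, 6, 0, 0]
    - [12, 8, 0, 0]
    - [17, 11, 0, 0]
    - [21, 14, 0, 0]
    - [21, 14, 0, 0]

```text
clock: 25.05
position: [0.5474, 0.3627, 0.2335]
tool_rot: [-3.141, 0.0, 2.158]
force: [-0.7, 0.1, -4.2]
grip_width: 0.013
finger_force: 78.9
```

Emit:
move_arm:
  moves:
    - [5, 3, -1, 0]
    - [10, 7, -2, 0]
    - [16, 11, -4, 0]
    - [16, 11, -10, 0]
    - [16, 11, -16, 0]
    - [16, 11, -20, 0]
    - [16, 11, -24, 0]
    - [16, 11, -27, 0]
    - [16, 11, -29, 0]
    - [16, 11, -29, 0]

```text
clock: 26.3
position: [0.5631, 0.3736, 0.2046]
tool_rot: [-3.141, 0.0, 2.158]
force: [0.2, 0.5, -5.6]
grip_width: 0.0128
finger_force: 78.9
```

Emit:
move_arm:
  moves:
    - [0, 0, -1, 0]
    - [0, 0, -2, 0]
    - [0, 0, -3, 0]
    - [0, 0, -4, 0]
    - [0, 0, -4.5, 0]
    - [0, 0, -4.5, 0]

```text
clock: 27.05
position: [0.5632, 0.3737, 0.2003]
tool_rot: [3.141, -0.0, 2.158]
force: [-1.1, -0.8, -4.2]
grip_width: 0.0128
finger_force: 79.2
```

```bash
python3 - <<'E'
from h import *
a=grab_frame('scene')[130:290,440:600];b=grab_frame('side')[80:240,200:360]
cv2.imwrite('pics/r2.png',np.hstack([cv2.resize(x,None,fx=2.5,fy=2.5,interpolation=2) for x in(a,b)]))
E
```

```text
(no output)
```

View pics/r2.png

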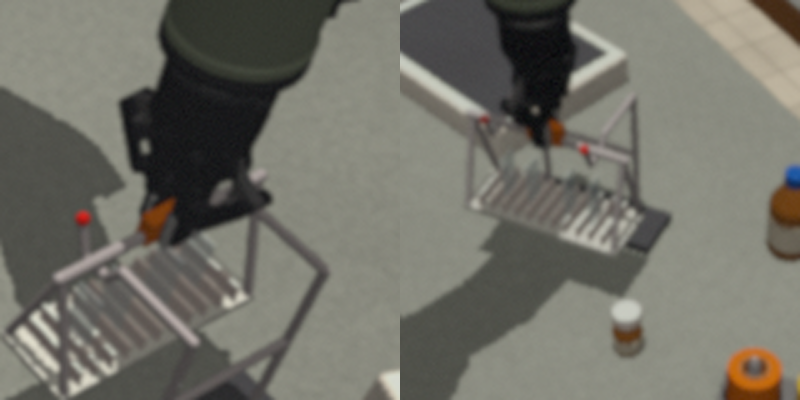

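Emit:
move_arm:
  moves:
    - [0, 0, -0.7, 0]
    - [0, 0, -1.4, 0]
    - [0, 0, -1.4, 0]
    - [0, 0, -1.4, 0]

```text
clock: 27.65
position: [0.5633, 0.3736, 0.1998]
tool_rot: [3.141, -0.0, 2.158]
force: [-6.4, -2.0, 9.7]
grip_width: 0.0126
finger_force: 81.4
```

```bash
python3 - <<'E'
from h import *
s=monitor.observe();ey=np.array([-.553,.833,0]);ex=np.array([.833,.553,0])
print(s['force'],s['moment'],'about stand x',s['moment']@ex,'about y',s['moment']@ey)
E
```

```text
[-6.43919367 -1.98473866  9.73404668] [-0.64383673  1.17491747 -0.01412139] about stand x 0.11341336811671393 about y 1.3347479639489481
```

Emit:
move_arm:
  moves:
    - [-1, -0.6, 0.3, 0]
    - [-2, -1.2, 0.3, 0]
    - [-2, -1.2, 0.3, 0]

```text
clock: 28.02
position: [0.5618, 0.3728, 0.1999]
tool_rot: [3.14, -0.0, 2.158]
force: [2.2, 1.3, 7.1]
grip_width: 0.0124
finger_force: 80.6
```

```bash
python3 - <<'E'
from h import *
s=monitor.observe();ey=np.array([-.553,.833,0]);ex=np.array([.833,.553,0])
print(s['force'],s['force']@ex,s['moment'],'about stand x',s['moment']@ex,'about y',s['moment']@ey)
E
```

```text
[2.18716835 1.33660102 7.06043872] 2.561051602074825 [ 0.2507048  -0.47259782 -0.02834291] about stand x -0.05250949262092418 about y -0.5323137353156858
```

Emit:
move_arm:
  moves:
    - [0, 0, 0, 0]
    - [0, 0, 0, 0]
    - [0, 0, 0, 0]
    - [0, 0, 0, 0]
  gripper: 0.45

```text
clock: 28.52
position: [0.5611, 0.3724, 0.199]
tool_rot: [-3.141, 0.0, 2.158]
force: [-0.4, -0.0, 0.4]
grip_width: 0.0382
finger_force: 0.0
```

Emit:
move_arm:
  moves:
    - [0, 0, 10, 0]
    - [0, 0, 25, 0]
    - [0, 0, 50, 0]
    - [0, 0, 90, 0]
    - [-30, -30, 120, 0]
    - [-70, -70, 130, 0]
    - [-110, -110, 130, 0]
    - [-120, -160, 130, 0]
    - [-120, -160, 130, 0]
    - [-120, -160, 130, 0]

```text
clock: 29.78
position: [0.4415, 0.2128, 0.3301]
tool_rot: [3.14, -0.0, 2.158]
force: [-0.4, -0.1, -0.2]
grip_width: 0.039
finger_force: 0.0
```

```bash
python3 - <<'E'
from h import *
a=grab_frame('scene');b=grab_frame('side')
cv2.imwrite('pics/r3.png',np.hstack([cv2.resize(x,None,fx=1.25,fy=1.25,interpolation=2) for x in(a[100:420,60:380],b[60:380,180:500])]))
cv2.imwrite('pics/r4.png',np.hstack([cv2.resize(x,None,fx=2.5,fy=2.5,interpolation=2) for x in(a[130:290,440:600],b[80:240,200:360])]))
E
```

```text
(no output)
```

View pics/r4.png

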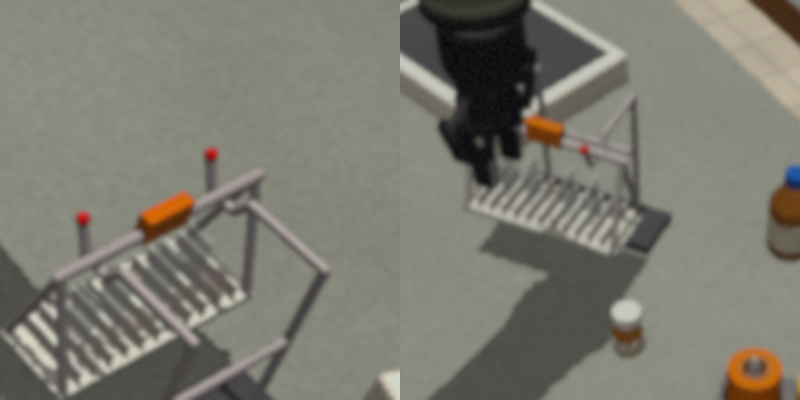

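View pics/r3.png

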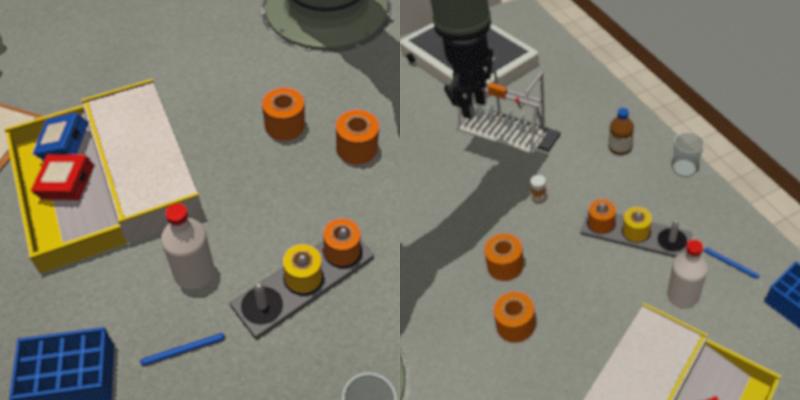

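The rack hangs in both hooks, behind the red tips at (83,218) and (211,155). Both rolls are down on their spindles, both boxes are in the trough, and the jar and bottle are where they were. Handing in.

```bash
python3 -c "
from workcell import bot
print(bot.job_done())"
```

```text
the job is handed in; nothing more can be done
None
```

The job is handed in at about 30 s of robot time: blue and red slide boxes pushed into the trough, small orange and yellow rolls each down on their own spindle, rack hanging on both hooks, and the stain jar and wash bottle left standing in place; no verdict came back.

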